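Ready the syringe pump: run the pusher up, then jog the plunger to the start line

ROBOT

A 7-joint arm with a two-finger parallel gripper is mounted at the origin on the work surface. World frame = base frame: x ahead of the robot, y to its left, z up, the work surface at z = 0. Lengths are in m, angles in rad, forces in N, time in s.
With the tool pointing down it reaches from about 0.425 to 0.95 m from the base axis. Payload 4.7 kg.
Tool frame: the origin (TCP) lies on the centre line of the jaws, within the pads' length; the fingertips stand robot.nose_length ahead of it and the grasp point (between the pads) lies 8 mm behind it (robot.nose_length is the distance from the TCP to the fingertips, in m); z points along the fingers, y is the line along which they close (so a half turn about z gives the same grasp; the last joint's range is limited). The gripper opens to 85 mm and grips with 20 to 120 N. Pads are 22 mm wide; open, the fingers measure 114 mm over their backs; the gripper's body (76 mm by 85 mm) begins 54 mm behind the grasp point. The pads swing forward as they close: fully open they stand 13 mm farther back than shut.
Start: joints at [1.159, 0.469, -0.049, 1.532, 0.024, 1.141, -0.082], TCP at [0.252, -0.626, 0.209] pointing down, gripper open.
Joint ranges: [-2.59, 2.59], [-0.33, 1.99], [-1.39, 1.29], [0.1, 2.45], [-1.04, 4.18], [0.21, 1.99], [-2.66, 2.66]. Speed limits (rad/s): [2.57, 2.57, 3.14, 3.14, 3.14, 3.14, 3.14].

INTERFACE

Orientations are given as [roll, pitch, yaw] about the fixed x, y, z axes, in that order (R = Rz(yaw) Ry(pitch) Rx(roll)).
In Python, from plant import robot gives the robot as it stands. Calls block until the motion is done:
- robot.goto(position, orientation): joint-space move of the TCP to a pose.
- robot.move_straight(position, vel=0.15, attitude=None, contact_N=None): straight line of the TCP; attitude=None keeps the orientation; vel is the mean speed in m/s. With contact_N (N) it stops when the force on the tool has changed by that much, and returns True; else False.
- robot.move_joints(angles): joint-space move.
- robot.grip(opening, strength=None): opening from 0.0 (shut) to 1.0 (fully open); strength is the grip in N (None keeps the last); returns when the fingers have stopped.
- robot.sleep(seconds).
- robot.inverse_kinematics(position, orientation): joint angles nearest the present ones, or None.
- robot.sense(): the state.
- robot.grab_frame(name): name is "scene" or "side" or "wrist"; returns a dict with "image" (384x512x3 uint8, red, green, blue), "range_z" (384x512 float32, m along the optical axis (not along the pixel's ray), 0 where there is no reading), "fx", "fy", "cx", "cy" (pixels), "R" (3x3) and "t" (3): a world point X has camera coordinates R X + t. Camera axes: x right, y down, z forward; pixel columns grow to the right and rows downward; lengths in m; the calibration is good to about 2 mm. A picture is of the moment at which its call begins.
A pose or a line that the arm cannot do raises robot.IKError and nothing moves.
- robot.close_job(): hands the job in; it is judged then, once.
The state is a dict: "t": time; "joint_pos": joint angles; "joint_velocities": joint speeds; "effort": joint torques, N m; "tcp_pos": TCP position; "tcp_rot": TCP orientation; "wrist_force": force on the tool from outside, world axes, zero at the start; "torque": the same for the moment, N m; "opening": opening from 0.0 (shut) to 1.0 (fully open); "gripper_force": force on a finger pad.
Only numpy, scipy, OpenCV 4.12 (cv2) and the standard library are available. Lean on these libraries where they do the work, as an engineer would, in place of code of your own. Each camera call takes 0.05 s, during which the arm holds its last target. There are 200 camera calls.

TASK

Get the syringe pump on the clinic counter ready for an infusion. Squeeze the orange release tab on the pusher's grip and, keeping it squeezed, slide the pusher right up to the syringe's plunger without pushing the plunger in by hand, and let go so that the pusher locks onto the drive. Then tilt the blue spring-centred jog lever towards the syringe's nozzle and hold it there while the motor drives the plunger in, letting it spring back to the middle when the front edge of the black seal stands at the red line on the barrel; leave everything else on the counter where it is.

Things in the scene. Friction and masses are not known exactly. Their poses are not given: they have to be found in the camera images.
- pump: Syringe pump, fixed; case 180 (x) x 335 (y) x 70 mm. Origin on the counter; case spans x -90..90, y -190..145. +y: drive direction, from pusher to syringe nozzle; -x: operator's side; z up. Rear deck (x > -22) 70 mm high: guide rods (95 mm high) and a clamped 30 ml syringe (axis x 30, 105 mm high; barrel 24 dia, y 22..122). Front deck 51 mm high: display, lever. All but the grip is under 125 mm.
- pusher: Grey pusher block on the guide rods, 86 (x) x 32 (y) mm, its top 120 mm above the counter, with an upright grip on it (120 to 162 mm high, 28 mm along y). Slides only along the pump's y. Origin on its mid-line, 70 mm above the counter; axes as the pump's; front face at y +16. Tab out: geared to the drive, only creeps if forced. Tab squeezed 2 mm or more: slides with about 1 N.
- pusher_face (a point): Centre of the pusher's front (+y) steel face at the height of the syringe's axis (105 mm); this face meets the plunger's thumb disc.
- grip (a point): Middle of the pusher's grip, 140 mm above the counter; fingertips must stay above the block under it (120 mm). Pinch it across the pump's x: from here its fixed grey back ends at x +18 mm and the orange tab's outer face is at x -18 mm, so 36 mm wide at rest, 31 squeezed. Over 40 mm free on both sides.
- tab (a joint): Travel of the orange release tab (28 x 40 mm paddle on the operator's side of the grip), m: 0 out (locked), 0.005 fully squeezed towards +x. Sprung: 11 N to start, 15 N fully in; it springs out when let go.
- plunger: White plunger of the syringe, sliding along the pump's y inside the barrel, with a 29 mm thumb disc behind. Origin at the centre of the disc's rear face; axes as the pump's. It is stiff: it starts to move only when pushed with about 4 N and stays where it is left; it cannot be drawn back by the pusher.
- thumb_face (a point): Centre of the rear (-y) face of the plunger's thumb disc; the pusher's face meets it here. At the start the gap between them is 32 to 80 mm.
- seal (a point): Centre of the front (+y) face of the plunger's black rubber seal (22 mm dia., 8 mm long), seen through the clear barrel; 115 mm ahead of thumb_face.
- start_line (a point): Centre of the barrel at the red line (a 2.4 mm wide red ring around the clear barrel); axes as the pump's. The seal starts 20 to 38 mm short of it (at smaller y). The black graduations on the barrel are 5.4 mm apart.
- lever (a joint): Tilt of the jog lever, rad: 0 upright, positive with the knob leaning to the pump's +y (forward), range -0.42 to 0.42. Spring-centred: about 8 N at the knob holds it fully over. Past about 0.22 to 0.3 the motor drives the locked pusher that way, faster the farther it leans: some 1 to 4 mm/s at 0.32, 5 to 10 mm/s fully over, differing each time; let go, it stops at once.
- lever_knob (a point): Centre of the lever's blue knob, 40 mm above its pivot, which is 54 mm above the counter, on the operator's deck. The knob is 17 mm in diameter and 25 mm tall (80 to 105 mm above the counter when upright), on a 7 mm steel stem; at full tilt it has moved 16 mm.
- spare_syringe: Spare capped syringe lying on the counter in front of the pump, 125 x 20 x 18 mm; origin under its middle. Leave alone.
- pen: White and blue pen lying in front of the pump, 140 x 9 mm; origin under its middle. Leave alone.
- specimen_jar: Small specimen jar with red lid, 42 mm dia., 58 mm tall, standing at the pusher's end of the pump; origin under its middle. Leave alone.
- dropper: White dropper bottle with orange cap, 32 mm dia., 75 mm tall, standing behind the pump; origin under its middle. Leave alone.
- carton: White and blue carton, 32 x 46 x 85 mm, standing beyond the nozzle end of the pump; origin under its middle. Leave alone.
- tube_rack: White foam rack of blood tubes, 75 x 150 mm, 84 mm tall with the tubes; origin under its middle. Leave alone.
- calculator: Dark desk calculator, 150 x 105 x 25 mm, lying flat; origin under its middle. Leave alone.

How it is judged:
On the way, in this order (a step that is already met when the one before it is completed fails the run):
1. with the release tab squeezed in by more than 2 mm, the pusher's face comes within 5 mm of the plunger's thumb disc (value of joint tab above 0.002 m and y of thumb_face in the frame of pusher_face below 0.005 m), for 0.1 s.
2. the pusher is let go there: tab out (under 1 mm), no finger on it, gap still under 6 mm (value of joint tab below 0.001 m and contact force between the fingers and pusher below 0.3 N and y of thumb_face in the frame of pusher_face below 0.006 m), for 0.2 s.
3. the jog lever is tilted forward by more than 0.22 rad and held (value of joint lever above 0.22 rad), for 0.4 s.
At the end, for the whole second after the job is handed in: The front face of the black seal is within 4 mm of the red start line along the barrel, the pusher's face rests against the plunger's thumb disc (gap under 2 mm), the release tab is out (under 1 mm), the jog lever stands upright (within 0.06 rad) and nothing on the pump moves (y of seal in the frame of start_line between -0.004 and 0.004 m and y of thumb_face in the frame of pusher_face below 0.002 m and value of joint lever between -0.06 and 0.06 rad and value of joint tab below 0.001 m and linear speed of each of plunger, pusher below 0.001 m/s); the robot touches nothing.
It fails at once if the plunger is pushed in by hand: moved over 4 mm from its start while fingers bear on the pusher or its tab (distance of thumb_face from where it was at the start of the episode above 0.004 m and contact force between the fingers and pusher above 1 N).
It fails at once if the fingers push on the plunger itself with more than 3 N (contact force between the fingers and plunger above 3 N).
It fails at once if one of the other things on the counter is moved by more than 20 mm (distance of any of spare_syringe, pen, specimen_jar, dropper, carton, tube_rack, calculator from where it was at the start of the episode above 0.02 m).
It also fails if it takes over 64 s, if anything falls off the work surface, if the arm or the gripper's body presses on something with over 40 N, if the wrist force passes 120 N, or if a joint passes its speed limit or range.

## Working session

There is one attempt and no reset: what is moved stays moved. The work goes in short steps, each a Python script; the robot and the scene stay as the last script left them, time stands still between calls to the robot, and variables do not carry over. Pictures are saved under pics/ and viewed, at most 10 in all, crops included, and the job is handed in when it is done.

```bash
ls; mkdir -p pics; cat > h.py <<'E'
import numpy as np, cv2
from plant import robot
def save(f,n,crop=None,s=1):
    im=cv2.cvtColor(f["image"],cv2.COLOR_RGB2BGR)
    if crop: a,b,c,d=crop; im=im[b:d,a:c]
    cv2.imwrite(f"pics/{n}.png",cv2.resize(im,None,fx=s,fy=s))
def ray(f,u,v):
    d=f["R"].T@np.array([(u-f["cx"])/f["fx"],(v-f["cy"])/f["fy"],1.]); return -f["R"].T@f["t"],d
def onz(f,u,v,z):
    o,d=ray(f,u,v); return o+d*(z-o[2])/d[2]
def proj(f,X):
    c=f["R"]@np.asarray(X)+f["t"]; return np.array([f["fx"]*c[0]/c[2]+f["cx"],f["fy"]*c[1]/c[2]+f["cy"]])
def pt(f,u,v):
    o,d=ray(f,u,v); return o+d*f["range_z"][int(v),int(u)]
def mask(f,lo,hi):
    return cv2.inRange(cv2.cvtColor(f["image"],cv2.COLOR_RGB2HSV),np.array(lo),np.array(hi))
E
python3 - <<'E'
from h import *
im=[]
for n in("scene","side"):
    f=robot.grab_frame(n); im.append(f["image"]); save(f,n,s=1.5)
    print(n,-f["R"].T@f["t"],f["R"][2],f["fx"])
print(robot.sense(),robot.nose_length)
E
```

```text
pics
scene [1.3162857  0.00949075 0.96462435] [-0.65001694  0.01539489 -0.75976377] 424.2257390704759
side [0.16624961 1.16191285 0.83337122] [ 0.28382691 -0.80993195 -0.51327627] 394.179207233423
{'t': 0.1, 'joint_pos': array([ 1.15909616,  0.4693794 , -0.04855517,  1.53358068,  0.02405895,
        1.14102703, -0.08231857]), 'joint_velocities': array([ 0.00140344, -0.00244285, -0.00167104, -0.00301684, -0.00014592,
       -0.00012095, -0.00107982]), 'effort': array([ 1.28828957e-03, -5.11513031e+01, -4.71714057e-02, -2.38388979e+01,
        1.07326795e-02,  4.44143603e-03,  3.00348222e-05]), 'tcp_pos': array([ 0.25190969, -0.62561073,  0.20845109]), 'tcp_rot': array([-3.13978239e+00,  4.53114592e-05,  3.82758160e-01]), 'wrist_force': array([-0.26138551,  1.41869715,  0.64972855]), 'torque': array([-0.01992405, -0.00041695,  0.01344112]), 'gripper_force': 0.0, 'opening': 1.0048491221462545} 0.011
```

View pics/scene.png

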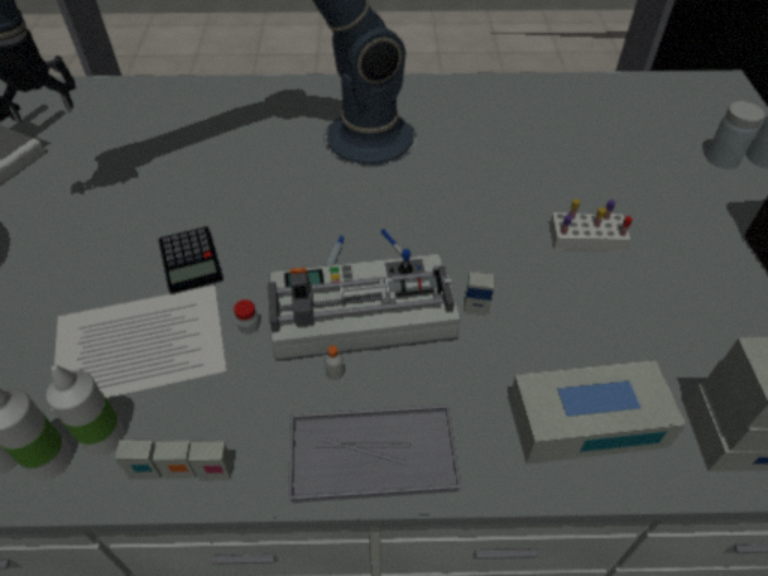

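View pics/side.png

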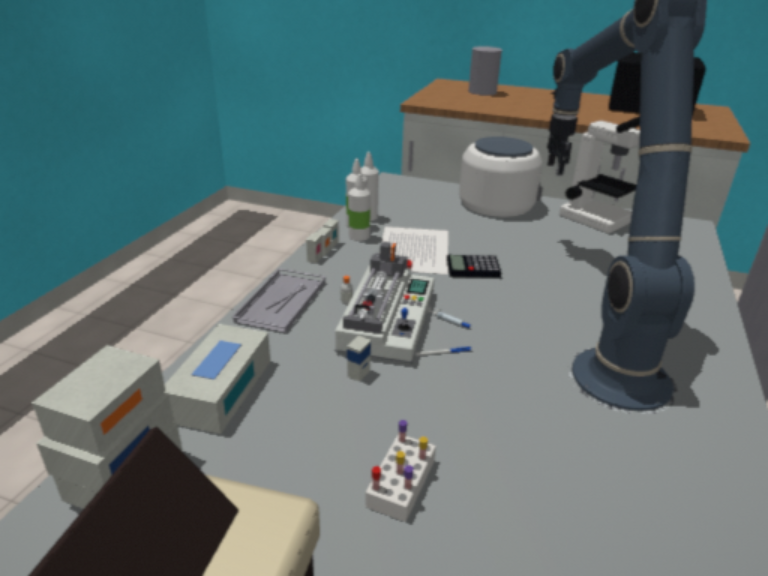

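The scene picture shows the pump at about (270–460, 255–355), with the pusher and orange tab at (300, 280), the knob at (406, 255) and the red line at (420, 283). The nozzle points to world +y and the operator's side faces the robot. Next I'll get the pump's pose from depth.

```bash
cat >> h.py <<'E'
def cloud(f):
    v,u=np.mgrid[0:384,0:512]; z=f["range_z"]
    c=np.stack([(u-f["cx"])/f["fx"]*z,(v-f["cy"])/f["fy"]*z,z],-1)
    return (c-f["t"])@f["R"]
E
python3 - <<'E'
from h import *
f=robot.grab_frame("scene")
P=cloud(f); z=P[...,2]
m=((z>0.03)&(z<0.2)&(f["range_z"]>0)).astype(np.uint8)
n,l,st,c=cv2.connectedComponentsWithStats(m)
k=l[280//1*1*200//280 if 0 else 205, 240]; print(k,st[k])
for i in range(1,n):
    if st[i,4]>80:
        Q=P[l==i]; r=cv2.minAreaRect(Q[:,:2].astype(np.float32)); print(i,st[i],r,np.percentile(Q[:,2],98))
mb=mask(f,(105,120,40),(130,255,255)); mo=mask(f,(3,150,100),(15,255,255))
for mm in(mb,mo):
    n,l,st,c=cv2.connectedComponentsWithStats(mm)
    for i in range(1,n):
        if st[i,4]>8: print(st[i],c[i],np.median(P[l==i],axis=0))
E
```

```text
12 [ 178  166  129   82 6718]
1 [ 37   0  30  31 569] ((-0.4933067560195923, -0.8250528573989868), (0.025798102840781212, 0.21471545100212097), 87.84490966796875) 0.15439558432536682
2 [423   0  27  28 463] ((-0.48888224363327026, 0.828071117401123), (0.20625412464141846, 0.027917101979255676), 0.08687872439622879) 0.14371896175222043
3 [ 458    0   54   29 1242] ((-0.48393601179122925, 1.0173535346984863), (0.2929089069366455, 0.13394534587860107), 30.327157974243164) 0.14634948758759622
4 [ 223   39   46   58 1634] ((0.016114169731736183, 0.0027900710701942444), (0.11860217899084091, 0.13569043576717377), 14.036700248718262) 0.1968588603301646
6 [ 473   68   39   39 1088] ((0.10496164858341217, 0.8643243908882141), (0.0823371633887291, 0.11983168125152588), 7.5749192237854) 0.13601247543311853
8 [  0  84  27  31 451] ((0.06601075828075409, -0.8282490372657776), (0.17645558714866638, 0.08447147905826569), 19.98688316345215) 0.04336423843271205
9 [499 131  13  41 278] ((0.41144657135009766, 0.7944738268852234), (0.08810629695653915, 0.009356444701552391), 3.772526502609253) 0.1094175
[... 1282 characters left out ...]
23797225952, -0.30425575375556946), (0.16161412000656128, 0.03636014088988304), 87.91923522949219) 0.07738246020883238
[255 153   8  10  27] [258.55555556 157.62962963] [0.36473878 0.03857388 0.0101469 ]
[226 158   3   4   9] [227.11111111 159.33333333] [ 0.36944505 -0.06228714  0.01061062]
[268 166   5   8  31] [270.16129032 169.25806452] [0.50143224 0.0658284  0.10124226]
[312 192  16   7  80] [319.35   195.4125] [0.56820206 0.20092062 0.06335865]
[503 305   9   4  26] [507.65384615 306.69230769] [0.89310607 0.60357265 0.03958977]
[194 179  10   2  18] [198.5 179.5] [ 0.58975261 -0.12223752  0.16024684]
[219 231   6   5  24] [221.33333333 232.875     ] [ 0.69656839 -0.06600945  0.07522834]
```

```bash
python3 - <<'E'
from h import *
c8=np.deg2rad(8)
for yaw in (np.pi/2+c8,-np.pi/2+c8):
    print(yaw,robot.inverse_kinematics([0.56,-0.03,0.40],[np.pi,0,yaw]))
yaw=min((np.pi/2+c8,-np.pi/2+c8),key=lambda y:abs(robot.inverse_kinematics([0.56,-0.03,0.40],[np.pi,0,y])[6]))
robot.goto([0.56,-0.03,0.40],[np.pi,0,yaw])
f=robot.grab_frame("wrist"); save(f,"w1",s=1.5)
print(yaw,robot.sense()["t"],-f["R"].T@f["t"],f["R"],f["fx"])
E
```

```text
1.710422666954443 [ 0.55760389  0.24416292 -0.72685097  1.48471591  0.16210694  1.47409037
 -0.03048747]
-1.4311699866353502 NoneTraceback (most recent call last):
  File "<stdin>", line 5, in <module>
  File "<stdin>", line 5, in <lambda>
TypeError: 'NoneType' object is not subscriptable
```

```bash
python3 - <<'E'
from h import *
yaw=np.pi/2+np.deg2rad(8)
robot.goto([0.56,-0.03,0.40],[np.pi,0,yaw])
f=robot.grab_frame("wrist"); save(f,"w1",s=1.5)
print(yaw,robot.sense()["t"],-f["R"].T@f["t"],f["R"],f["fx"])
E
```

```text
1.710422666954443 2.675 [0.55134639 0.03611476 0.56463599] [[ 9.90590730e-01  1.36855549e-01 -7.51777030e-04]
 [ 1.31976892e-01 -9.53795203e-01  2.69920006e-01]
 [ 3.62230094e-02 -2.67479473e-01 -9.62882457e-01]] 296.73994146932813
```

View pics/w1.png

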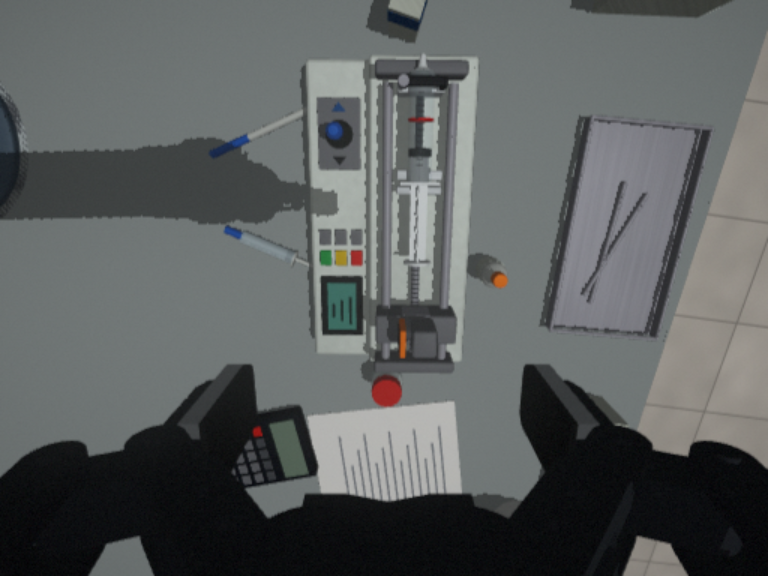

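The wrist view shows the whole pump: knob at (335, 131), red ring (421, 119), seal (420, 152), thumb disc (416, 263), pusher front (416, 307) and orange tab (403, 338). I'll measure these in a 4x crop and by mask.

```bash
python3 - <<'E'
from h import *
f=robot.grab_frame("wrist"); np.save("w1.npy",f,allow_pickle=True)
a=cv2.cvtColor(f["image"],cv2.COLOR_RGB2BGR)
b=np.hstack([cv2.resize(a[65:125,240:330],None,fx=4.4,fy=4.4),cv2.resize(a[165:225+20,240:330],(396,352))[:264]])
cv2.imwrite("pics/c.png",b)
for nm,lo,hi,z in(("knob",(105,120,40),(130,255,255),.105),("orange",(3,150,100),(20,255,255),.160),("red",(0,150,100),(4,255,255),.117)):
    n,l,st,c=cv2.connectedComponentsWithStats(mask(f,lo,hi))
    for i in range(1,n):
        if st[i,4]>5: print(nm,st[i],c[i],onz(f,*c[i],z))
L=[onz(f,u/1.5,v/1.5,z) for u,v,z in((307,62,.051),(317,352,.051),(478,58,.07),(463,360,.07))]
for p in L: print(p)
print(np.rad2deg(np.arctan2(-(L[0]-L[1])[0],(L[0]-L[1])[1])),np.rad2deg(np.arctan2(-(L[2]-L[3])[0],(L[2]-L[3])[1])))
E
```

```text
knob [259   9  21  10  82] [268.87804878  13.81707317] [0.54729273 0.1679768  0.105     ]
knob [222  69   7   5  22] [225.13636364  71.68181818] [0.49572759 0.08633013 0.105     ]
knob [217  81  12  13 111] [222.38738739  86.81981982] [0.49395466 0.06537152 0.105     ]
knob [140  90  26  15 143] [152.5034965  97.0979021] [0.39356652 0.03710503 0.105     ]
knob [150 151  11   8  55] [154.8        154.58181818] [ 0.40061684 -0.04726422  0.105     ]
orange [329 182   9  10  70] [332.98571429 186.8       ] [ 0.66845092 -0.04829325  0.16      ]
orange [266 220   5  19  69] [268.17391304 228.7826087 ] [ 0.58754994 -0.12327369  0.16      ]
red [277  79  11   2  17] [282.64705882  79.64705882] [0.57871615 0.08575652 0.117     ]
red [234 167   7  10  66] [237.01515152 171.63636364] [ 0.53044658 -0.05399518  0.117     ]
red [248 253  19  18 274] [257.22627737 261.40510949] [ 0.58181198 -0.20049023  0.117     ]
red [169 285   6   6  31] [171.25806452 287.70967742] [ 0.44252041 -0.27024883  0.117     ]
[0.45264594 0.1318182  0.051     ]
[ 0.49397125 -0.19246007  0.051     ]
[0.62617622 0.15545483 0.07      ]
[ 0.67121171 -0.17018767  0.07      ]
7.262501162998992 7.873908722418857
```

View pics/c.png

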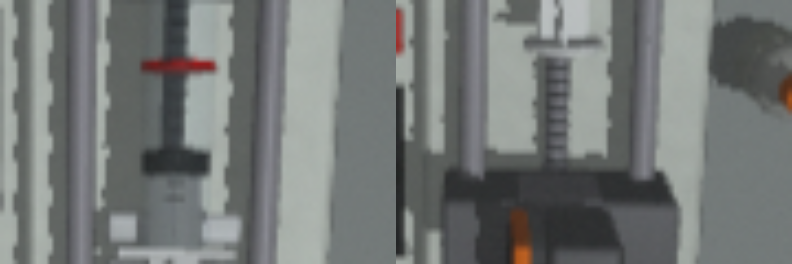

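```bash
cat >> h.py <<'E'
TH=np.deg2rad(7.6); ex=np.array([np.cos(TH),np.sin(TH),0]); ey=np.array([-np.sin(TH),np.cos(TH),0])
O=np.array([.558,.0035,0]); ORI=[np.pi,0,np.pi/2+TH]
def W(x,y,z): return O+x*ex+y*ey+np.array([0,0,z])
def L(p): return np.round(1000*np.array([(p-O)@ex,(p-O)@ey,p[2]]),1)
E
python3 - <<'E'
from h import *
f=np.load("w1.npy",allow_pickle=True).item()
for n,u,v,z in(("seal",281,99.1,.116),("thumb",278,176.1,.1195),("push",278,204,.120),("red",282.6,79.6,.117),("knob",222.4,86.8,.105),("tab",268.2,228.8,.16)):
    print(n,L(onz(f,u,v,z)))
g=L(onz(f,278,204,.12))[1]/1000-.016
robot.grip(.8,30)
robot.goto(W(.0315,g,.25),ORI); print(g,robot.sense()["t"])
f=robot.grab_frame("wrist"); np.save("w2.npy",f,allow_pickle=True); save(f,"w2",(150,0,406,384),1.55)
E
```

```text
seal [ 29.8  52.7 116. ]
thumb [ 27.8 -59.5 119.5]
push [  28.8 -104.   120. ]
red [ 31.3  78.9 117. ]
knob [-55.3  69.8 105. ]
tab [  12.6 -129.6  160. ]
-0.12 3.7833
```

View pics/w2.png

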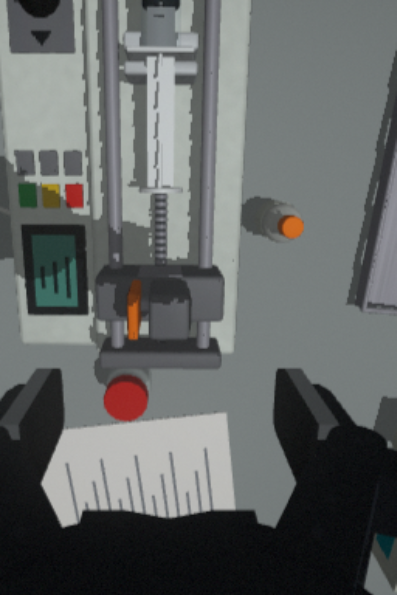

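```bash
python3 - <<'E'
from h import *
f=np.load("w2.npy",allow_pickle=True).item()
q=lambda px,py:(150+px/1.55,py/1.55)
for n,px,py,z in(("thumb rear",161,192,.1195),("push front L",125,267,.12),("push front R",195,265,.12),("pushL",97,290,.12),("pushR",224,290,.12),("tab TL",128,281,.16),("tab TR",140,281,.16),("tab BR",139,338,.16),("tab BL",127,338,.16),("grip back top R",190,283,.162),("grip BR",190,340,.14)):
    u,v=q(px,py); print(n,L(onz(f,u,v,z)),"depth",L(pt(f,u,v)))
E
```

```text
thumb rear [ 28.9 -60.8 119.5] depth [ 28.9 -60.8 120.8]
push front L [   5.2 -108.6  120. ] depth [   2.2 -114.9   87.6]
push front R [  51.  -107.2  120. ] depth [  54.  -116.4   71.6]
pushL [ -13.8 -124.1  120. ] depth [ -13.6 -123.8  121. ]
pushR [  70.5 -124.   120. ] depth [  70.8 -124.5  118. ]
tab TL [  10.4 -108.9  160. ] depth [   7.  -117.6  121.4]
tab TR [  17.2 -108.9  160. ] depth [  15.1 -116.9  124.7]
tab BR [  16.1 -143.4  160. ] depth [  10.6 -174.6   73.8]
tab BL [   9.  -143.4  160. ] depth [   1.2 -174.2   74.8]
grip back top R [  45.7 -109.6  162. ] depth [  47.8 -119.1  120.8]
grip BR [  47.4 -152.   140. ] depth [  50.8 -175.1   76.8]
```

The close view shows the orange tab at (134, 310), the pusher's front edge at row 266 and the thumb disc's rear at row 191. The gap is about 46 mm, and the grip is at pump x 28.5, y −124.5 mm. Next: descend and squeeze.

```bash
python3 - <<'E'
from h import *
c=robot.move_straight(W(.031,-.1245,.137),vel=.12,contact_N=8); print(c,L(robot.sense()["tcp_pos"]))
if not c:
    robot.grip(0.0,35); s=robot.sense(); print(s["opening"],s["gripper_force"],s["wrist_force"],L(s["tcp_pos"]),s["t"])
    f=robot.grab_frame("wrist"); np.save("w3.npy",f,allow_pickle=True); save(f,"w3",(150,0,406,384),1.55)
E
```

```text
False [  31.7 -124.5  137.9]
0.24480071207758689 34.041704535484314 [0.98539832 1.15382167 6.84758812] [  33.  -124.6  139.1] 5.425
```

View pics/w3.png

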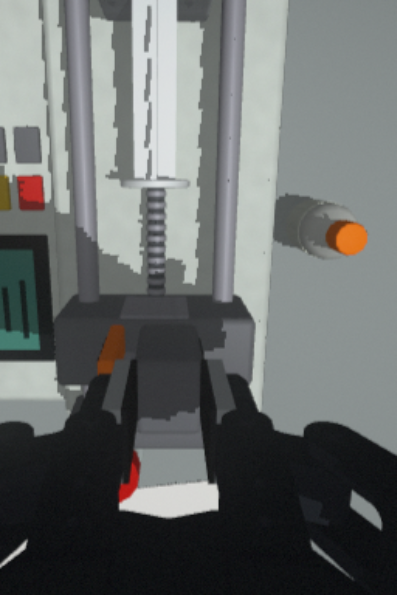

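```bash
python3 - <<'E'
from h import *
f=np.load("w3.npy",allow_pickle=True).item()
save(f,"w3z",(195,190,305,300),5.4)
q=lambda px,py:(150+px/1.55,py/1.55)
for v in (345,360,375,390,405):
    print(v,[tuple(L(pt(f,*q(px,v)))) for px in (90,100,108,116,124,132,140,170,198,206,214,222)])
E
```

```text
345 [(np.float64(0.5), np.float64(-125.8), np.float64(121.1)), (np.float64(32.7), np.float64(-56.2), np.float64(304.2)), (np.float64(11.4), np.float64(-116.6), np.float64(145.3)), (np.float64(14.4), np.float64(-116.5), np.float64(145.5)), (np.float64(15.2), np.float64(-124.7), np.float64(124.1)), (np.float64(18.3), np.float64(-125.9), np.float64(120.8)), (np.float64(23.0), np.float64(-117.8), np.float64(142.1)), (np.float64(34.2), np.float64(-116.7), np.float64(145.0)), (np.float64(44.6), np.float64(-117.2), np.float64(143.9)), (np.float64(49.8), np.float64(-126.1), np.float64(120.3)), (np.float64(53.1), np.float64(-125.9), np.float64(121.1)), (np.float64(56.4), np.float64(-125.7), np.float64(121.6))]
360 [(np.float64(0.1), np.float64(-132.8), np.float64(120.6)), (np.float64(10.5), np.float64(-116.3), np.float64(160.3)), (np.float64(13.2), np.float64(-116.2), np.float64(160.3)), (np.float64(15.7), np.float64(-117.0), np.float64(158.5)), (np.float64(19.1), np.float64(-114.0), np.float64(165.8)), (np.float64(21.8), np.float64(-113.6), np.float64(166.7)), (np.float64(23.9), np.float64(-
[... 1761 characters left out ...]
at64(11.6), np.float64(-117.9), np.float64(188.5)), (np.float64(14.3), np.float64(-118.0), np.float64(188.4)), (np.float64(17.6), np.float64(-113.9), np.float64(196.2)), (np.float64(19.6), np.float64(-114.2), np.float64(195.5)), (np.float64(21.8), np.float64(-113.8), np.float64(196.2)), (np.float64(22.8), np.float64(-121.1), np.float64(182.7)), (np.float64(23.8), np.float64(-131.7), np.float64(162.7)), (np.float64(34.1), np.float64(-132.2), np.float64(162.0)), (np.float64(43.6), np.float64(-131.8), np.float64(162.8)), (np.float64(44.3), np.float64(-120.4), np.float64(184.1)), (np.float64(45.2), np.float64(-113.8), np.float64(196.3)), (np.float64(47.1), np.float64(-113.5), np.float64(197.0))]
```

View pics/w3z.png

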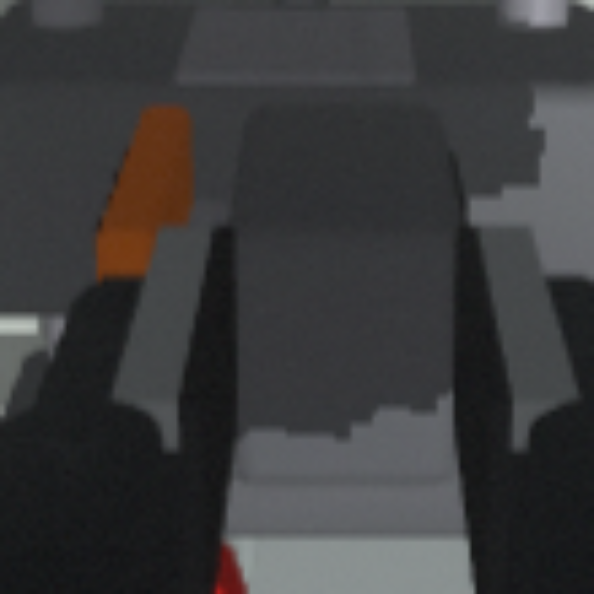

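```bash
python3 - <<'E'
from h import *
q=lambda px,py:(150+px/1.55,py/1.55)
f=np.load("w2.npy",allow_pickle=True).item()
print("camz",-f["R"].T@f["t"])
for px,py in((55,371),(50,375),(40,390),(285,372),(295,378)): print(px,py,L(pt(f,*q(px,py))))
s=robot.sense(); print(L(s["tcp_pos"]),s["tcp_rot"],s["opening"],s["wrist_force"],s["gripper_force"])
for n in("scene","side"):
    f=robot.grab_frame(n); np.save(n+"3.npy",f,allow_pickle=True)
    u,v=proj(f,W(.031,-.1245,.15)); u,v=int(u),int(v); print(u,v)
    a=cv2.cvtColor(f["image"],cv2.COLOR_RGB2BGR)[max(v-35,0):v+35,u-45:u+45]; cv2.imwrite(f"pics/{n}3.png",cv2.resize(a,None,fx=4.3,fy=4.3))
cv2.imwrite("pics/both3.png",np.hstack([cv2.imread("pics/scene3.png"),cv2.imread("pics/side3.png")]))
E
```

```text
camz [ 0.59693169 -0.04246971  0.41666094]
55 371 [  -1.6 -108.3  287. ]
50 375 [  -2.4 -108.3  289.8]
40 390 [  -2.6 -108.1  300.1]
285 372 [  68.5 -108.3  287.6]
295 378 [  70.2 -108.1  292.4]
[  33.  -124.6  139.1] [3.13692948e+00 9.78157102e-04 1.70344036e+00] 0.24915061910935293 [0.36611291 0.09228016 6.05003023] 34.05004441738129
200 186
256 165
```

View pics/both3.png

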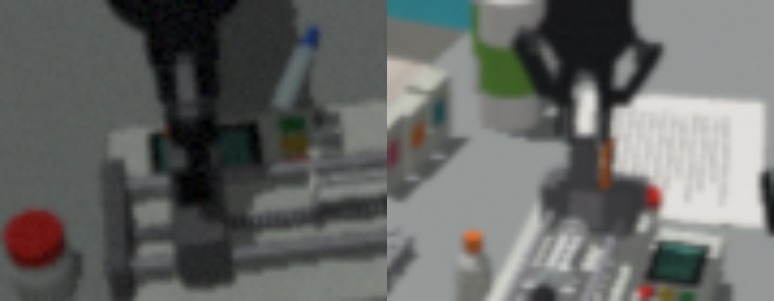

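The fingertips turn out to be near z ≈ 0.163, above the tab and pinching only the top of the grey back. In the images they stand higher than the stated TCP and nose length imply. I'll open, go lower under contact guard and measure the tips by depth.

```bash
python3 - <<'E'
from h import *
robot.grip(.8); robot.sleep(.2); s=robot.sense(); print(L(s["tcp_pos"]),s["wrist_force"],s["opening"])
for z in (.127,.115,.105):
    c=robot.move_straight(W(.0305,-.1245,z),vel=.05,contact_N=5); s=robot.sense(); print(z,c,L(s["tcp_pos"]),s["wrist_force"])
    if c: break
f=robot.grab_frame("wrist"); np.save("w4.npy",f,allow_pickle=True)
P=cloud(f); Q=np.stack([(P-O)@ex,(P-O)@ey,P[...,2]],-1)*1000
# finger front faces
for a,b in((-25,3),(58,90)):
    m=(Q[...,0]>a)&(Q[...,0]<b)&(abs(Q[...,1]+112.5)<4)&(Q[...,2]>90)
    print(m.sum(),np.percentile(Q[m],[1,50,99],axis=0).round(1).tolist())
n,l,st,c=cv2.connectedComponentsWithStats(mask(f,(3,150,60),(20,255,255)))
for i in range(1,n):
    if st[i,4]>20: print(st[i],np.percentile(Q[l==i],[2,50,98],axis=0).round(1).tolist())
E
```

```text
[  30.9 -124.5  136.9] [0.11690603 0.23424997 0.41435616] 0.8013135627038703
0.127 False [  30.1 -124.5  126.3] [-0.82162327  0.26234167  0.51852334]
0.115 False [  30.2 -124.4  114.5] [-0.69981381  0.16665287  0.36788463]
0.105 False [  30.2 -124.5  104.5] [-0.53735769 -0.66533211 -0.14213537]
4469 [[-24.9, -116.4, 93.6], [-10.0, -113.5, 185.0], [2.5, -109.4, 217.2]]
5349 [[58.6, -116.4, 95.1], [84.6, -112.9, 189.3], [89.8, -109.8, 216.9]]
[381 147  33  26 657] [[116.6, -93.3, 62.3], [122.1, -86.0, 75.3], [131.4, -79.1, 77.1]]
[ 207  230   23   94 1652] [[9.7, -141.9, 125.9], [13.4, -123.6, 160.2], [15.4, -115.5, 162.7]]
```

No contact even at TCP 0.1045, so the real fingertips stand about 32 mm higher than stated. They are now near z 0.14, level with the tab. Squeezing.

```bash
python3 - <<'E'
from h import *
robot.grip(0.0,35); s=robot.sense(); print(s["opening"],s["gripper_force"],s["wrist_force"],L(s["tcp_pos"]),s["t"])
f=robot.grab_frame("wrist"); np.save("w5.npy",f,allow_pickle=True); save(f,"w5",(150,0,406,384),1.55)
P=cloud(f); Q=np.stack([(P-O)@ex,(P-O)@ey,P[...,2]],-1)*1000
n,l,st,c=cv2.connectedComponentsWithStats(mask(f,(3,150,60),(20,255,255)))
for i in range(1,n):
    if st[i,4]>20: print(st[i],np.percentile(Q[l==i],[2,50,98],axis=0).round(1).tolist())
E
```

```text
0.34170275473900624 36.36124312877655 [-1.18038755 -0.11535901  4.81753216] [  29.9 -124.6  105.6] 7.8667
[381 147  33  26 652] [[116.5, -93.7, 62.4], [122.1, -85.9, 75.2], [131.4, -79.1, 77.1]]
[ 222  229   19   93 1217] [[15.6, -142.2, 125.6], [18.5, -122.5, 160.9], [20.6, -115.5, 162.8]]
```

View pics/w5.png

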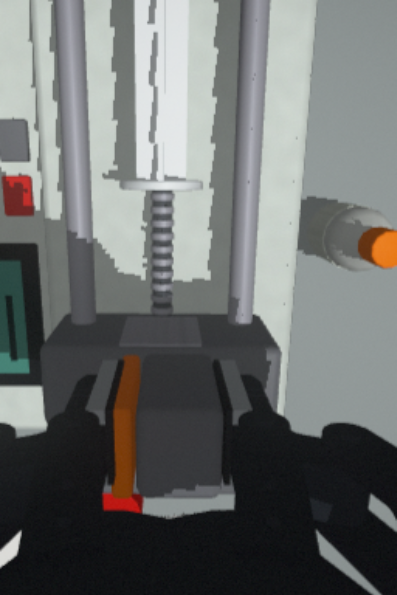

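The tab is now squeezed between the pads: orange is at (127, 420) and has moved 5 mm. The disc's rear edge is at row 189 and the pusher's front edge at row 316. Sliding in two steps and re-measuring between them.

```bash
python3 - <<'E'
from h import *
q=lambda px,py:(150+px/1.55,py/1.55)
f=np.load("w5.npy",allow_pickle=True).item()
th=L(onz(f,*q(161,190),.1195)); pf=L(onz(f,*q(161,316),.12)); gap=th[1]-pf[1]; print(th,pf,gap,[L(pt(f,*q(130,r)))[1:] for r in range(185,194,2)],[L(pt(f,*q(161,r)))[1:] for r in range(312,322,2)])
s=robot.sense(); p=s["tcp_pos"]
c=robot.move_straight(p+ey*(gap-10)/1000,vel=.03,contact_N=8); s=robot.sense(); print(c,L(s["tcp_pos"]),s["opening"],s["wrist_force"],s["t"])
f=robot.grab_frame("wrist"); np.save("w6.npy",f,allow_pickle=True); save(f,"w6",(190,110,310,220),5)
E
```

```text
[ 28.2 -61.  119.5] [  28.  -102.9  120. ] 41.900000000000006 [array([-59.5, 116.7]), array([-60.2, 115.9]), array([-60.8, 116.3]), array([-62.9,  70.3]), array([-63.8,  69.3])] [array([-111.7,   86.1]), array([-112.1,   87.6]), array([-113.3,   86.6]), array([-113.9,   87.5]), array([-114.1,   89.6])]
False [ 30.1 -92.2 105.6] 0.339081590870715 [1.22431211 1.06854287 4.10441376] 9.125
```

View pics/w6.png

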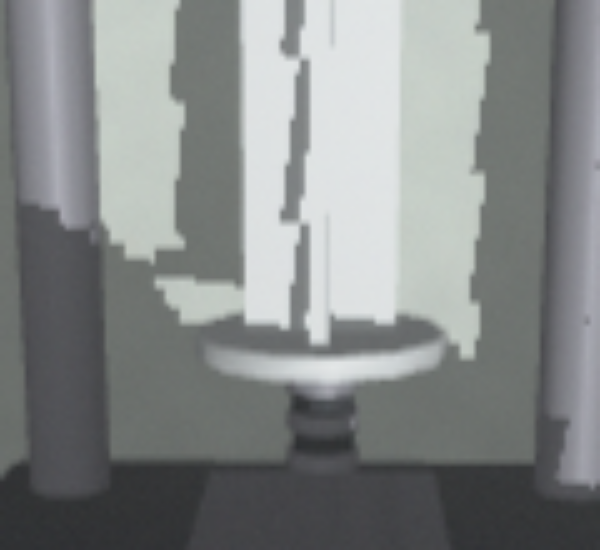

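The row-316 band was the pusher's front face, with the steel plate on it. The true top edge is lower in the picture, so the gap is about 10 mm larger than I estimated. I'll recompute it from depth.

```bash
python3 - <<'E'
from h import *
for n,u,rows in(("w5",255,range(200,240,2)),("w6",254,range(200,244,3))):
    f=np.load(n+".npy",allow_pickle=True).item()
    print(n,[(r,*L(pt(f,u,r))[1:].tolist()) for r in rows])
    print([(r,*L(pt(f,u+4,r))[1:].tolist()) for r in range(170,192,2)])
E
```

```text
w5 [(200, -110.8, 85.9), (202, -111.4, 88.7), (204, -113.9, 84.7), (206, -113.6, 90.2), (208, -113.5, 94.4), (210, -113.5, 98.5), (212, -113.7, 101.8), (214, -113.7, 105.5), (216, -113.7, 108.8), (218, -113.7, 112.4), (220, -113.7, 115.5), (222, -113.8, 118.4), (224, -114.5, 119.7), (226, -115.7, 119.6), (228, -116.5, 120.6), (230, -116.0, 124.5), (232, -115.8, 127.7), (234, -116.2, 129.4), (236, -116.5, 131.2), (238, -116.4, 134.1)]
[(170, -91.4, 84.5), (172, -92.7, 84.5), (174, -94.0, 84.5), (176, -95.0, 86.0), (178, -96.4, 85.4), (180, -97.9, 84.4), (182, -99.1, 85.1), (184, -100.4, 84.9), (186, -101.5, 86.0), (188, -103.3, 83.9), (190, -104.9, 82.9)]
w6 [(200, -24.1, 270.8), (203, -80.1, 86.9), (206, -81.3, 89.5), (209, -81.5, 95.2), (212, -81.5, 101.1), (215, -80.9, 108.1), (218, -81.1, 112.7), (221, -81.4, 116.9), (224, -82.1, 119.6), (227, -83.6, 120.2), (230, -83.3, 125.3), (233, -83.8, 128.1), (236, -83.6, 132.5), (239, -84.1, 135.1), (242, -83.6, 139.5)]
[(170, -54.6, 107.2), (172, -55.9, 106.6), (174, -57.1, 106.2), (176, -58.3, 106.3), (178, -58.1, 112.4), (180, -58.1, 117.4), (182, -58.6, 120.1), (184, -59.8, 119.4), (186, -60.8, 119.8), (188, -70.6, 84.9), (190, -71.6, 86.1)]
```

```bash
cat >> h.py <<'E'
def gap(f):
    P=cloud(f); Q=np.stack([(P-O)@ex,(P-O)@ey,P[...,2]],-1)*1000
    r=(f["range_z"]>0)&(Q[...,1]<-20)&(Q[...,1]>-130)
    m=r&(abs(Q[...,0]-28)<12)&(Q[...,2]>100)&(Q[...,2]<116)&(Q[...,1]<-62); pf=np.median(Q[m][:,1])
    m=r&(abs(Q[...,0]-28)<8)&(abs(Q[...,2]-119.5)<1.2)&(Q[...,1]>-75)&(Q[...,1]>pf+.5); th=np.percentile(Q[m][:,1],5)
    return pf,th,m.sum()
E
python3 - <<'E'
from h import *
print(gap(np.load("w6.npy",allow_pickle=True).item()))
p=robot.sense()["tcp_pos"]
c=robot.move_straight(p+ey*.014,vel=.025,contact_N=6); s=robot.sense(); print(c,L(s["tcp_pos"]),s["opening"],s["wrist_force"],s["t"])
f=robot.grab_frame("wrist"); np.save("w7.npy",f,allow_pickle=True); print(gap(f))
print([(r,*L(pt(f,254,r))[1:].tolist()) for r in range(176,224,3)])
E
```

```text
(np.float64(-81.16020570497682), np.float64(-60.90320993582938), np.int64(129))
False [ 30.1 -77.2 105.6] 0.34226272216626874 [1.50575024 1.29268953 2.9822667 ] 9.9083
(np.float64(-66.29593087396665), np.float64(-60.74571494967097), np.int64(127))
[(176, -41.6, 114.9), (179, -43.3, 114.5), (182, -44.9, 114.7), (185, -46.7, 114.1), (188, -48.3, 114.4), (191, -49.9, 114.7), (194, -51.6, 114.8), (197, -53.8, 113.1), (200, -55.0, 114.7), (203, -56.7, 114.9), (206, -58.3, 115.4), (209, -58.3, 120.4), (212, -60.3, 119.5), (215, -66.6, 106.5), (218, -66.2, 112.7), (221, -66.3, 117.2)]
```

```bash
python3 - <<'E'
from h import *
p=robot.sense()["tcp_pos"]
c=robot.move_straight(p+ey*.0033,vel=.015,contact_N=6); robot.sleep(.25); s=robot.sense(); print(c,L(s["tcp_pos"]),s["opening"],s["wrist_force"],s["t"])
f=robot.grab_frame("wrist"); np.save("w8.npy",f,allow_pickle=True)
print([(r,*L(pt(f,254,r))[1:].tolist()) for r in range(200,226,2)])
E
```

```text
False [ 30.1 -74.  105.6] 0.3363928227074217 [ 1.22994375 -0.00596292  4.05821177] 10.6333
[(200, -52.2, 113.4), (202, -53.2, 113.9), (204, -54.3, 113.9), (206, -55.5, 114.0), (208, -56.5, 114.5), (210, -57.6, 114.6), (212, -58.2, 116.2), (214, -58.5, 118.6), (216, -59.0, 120.6), (218, -60.4, 119.7), (220, -62.9, 116.2), (222, -63.5, 117.7), (224, -64.0, 119.6)]
```

The gap is about 2.2 mm with the tab still squeezed. I'll release, lift, and take a numeric close-up of the seal, red line and knob, then measure the tips with the gripper shut.

```bash
python3 - <<'E'
from h import *
p=robot.sense()["tcp_pos"]
robot.grip(.8); robot.sleep(.3); s=robot.sense(); print(s["gripper_force"],s["opening"])
robot.move_straight(p+[0,0,.10],vel=.15)
robot.goto(W(-.01,-.02,.20),ORI); robot.grip(0.0); robot.sleep(.1)
s=robot.sense(); print(L(s["tcp_pos"]),s["t"],s["opening"])
f=robot.grab_frame("wrist"); np.save("w9.npy",f,allow_pickle=True)
g=cv2.cvtColor(f["image"],cv2.COLOR_RGB2HSV)
print("cam",L(-f["R"].T@f["t"]))
for y in range(95,35,-1):   # sample top line of barrel
    u,v=proj(f,W(.0295,y/1000,.1165)); h=g[int(round(v)),int(round(u))-3:int(round(u))+4:3]; print(y,h.tolist(),end="; ")
n,l,st,c=cv2.connectedComponentsWithStats(mask(f,(105,120,40),(130,255,255)))
for i in range(1,n):
    if st[i,4]>60: print("\nblue",st[i],L(onz(f,*c[i],.105)))
P=cloud(f); Q=np.stack([(P-O)@ex,(P-O)@ey,P[...,2]],-1)*1000
m=(abs(Q[...,0]+10)<20)&(abs(Q[...,1]+9)<2.5)&(Q[...,2]>150)&(f["range_z"]>0); print(np.percentile(Q[m],[1,50,99],axis=0).round(1).tolist(),m.sum())
E
```

```text
0.0 0.8025285616718504
[-10. -20. 200.] 13.3833 -0.0005202204331149358
cam [ -9.5  48.2 365.2]
95 [[102, 31, 83], [83, 12, 199], [83, 16, 197]]; 94 [[99, 31, 81], [85, 15, 198], [80, 16, 196]]; 93 [[100, 31, 75], [87, 14, 183], [80, 16, 194]]; 92 [[98, 29, 70], [87, 18, 144], [81, 17, 196]]; 91 [[96, 29, 88], [83, 17, 200], [80, 16, 196]]; 90 [[94, 21, 85], [81, 18, 199], [80, 16, 196]]; 89 [[100, 25, 92], [85, 14, 198], [81, 17, 196]]; 88 [[95, 16, 94], [83, 17, 198], [78, 17, 196]]; 87 [[100, 26, 60], [96, 13, 97], [78, 16, 197]]; 86 [[103, 23, 79], [83, 13, 155], [83, 17, 198]]; 85 [[96, 21, 119], [83, 15, 200], [87, 13, 197]]; 84 [[96, 22, 118], [80, 15, 200], [84, 13, 197]]; 83 [[100, 19, 118], [83, 15, 200], [87, 13, 196]]; 82 [[95, 16, 96], [94, 11, 159], [86, 11, 158]]; 81 [[179, 173, 130], [178, 179, 134], [179, 169, 131]]; 80 [[0, 214, 182], [0, 210, 199], [0, 215, 191]]; 79 [[0, 161, 127], [179, 161, 136], [179, 166, 129]]; 78 [[0, 115, 100], [179, 109, 103], [179, 114, 101]]; 77 [[178, 104, 91], [179, 75, 99], [2, 32, 135]]; 76 [[173, 34, 68], [0, 5, 105], [75, 8, 181]]; 
[... 1547 characters left out ...]
 [98, 16, 126], [98, 15, 138]]; 43 [[98, 20, 101], [100, 19, 118], [96, 18, 139]]; 42 [[93, 20, 117], [97, 16, 140], [96, 19, 137]]; 41 [[96, 22, 118], [94, 15, 140], [93, 17, 137]]; 40 [[97, 19, 122], [97, 16, 140], [97, 17, 138]]; 39 [[97, 22, 105], [98, 16, 125], [98, 20, 139]]; 38 [[105, 18, 87], [99, 17, 106], [93, 18, 138]]; 37 [[94, 18, 114], [97, 18, 128], [95, 20, 140]]; 36 [[94, 17, 122], [93, 16, 141], [96, 18, 138]]; 
blue [204  55  14  10  68] [-48.5  88.9 105. ]

blue [193  75  22  22 363] [-54.7  70.  105. ]

blue [ 79  91  42  24 361] [-142.5   56.4  105. ]

blue [ 99 183  18  12 130] [-146.   -17.8  105. ]
[[-24.1, -10.8, 229.4], [-9.6, -8.8, 280.1], [4.2, -6.6, 313.6]] 5736
```

Released cleanly. The red line reads y = 80.0 and the seal front 54.2, so about 25.8 mm to travel; the knob is at (−55, 70). Next I'll position behind the knob and check seal tracking from there.

```bash
cat >> h.py <<'E'
def samp(f,r,ang,ys):
    h=cv2.cvtColor(f["image"],cv2.COLOR_RGB2HSV); out=[]
    for y in ys:
        u,v=proj(f,W(.0295-r*np.sin(ang),y/1000,.105+r*np.cos(ang)))
        out.append(cv2.getRectSubPix(h.astype(np.float32)[...,1],(1,1),(u,v))[0,0].item() if 0 else h[int(round(v)),int(round(u))])
    return np.array(out).astype(int)
def sealpos(f):
    ys=np.arange(40,92,.4); fr=[];rd=[]
    for a in np.deg2rad([10,25,40]):
        s=samp(f,.011,a,ys); d=(s[:,2]<85)&(s[:,1]<90)
        d=np.convolve(d,np.ones(11),'same')>=10      # dark runs > 4 mm
        if d.any(): fr.append(ys[np.where(d)[0].max()]+1.8)
        s=samp(f,.012,a,ys); m=(s[:,1]>140)&((s[:,0]>172)|(s[:,0]<6))
        if m.any(): rd.append(ys[m].mean())
    return np.median(fr) if fr else None,np.median(rd) if rd else None,fr
E
python3 - <<'E'
from h import *
print(sealpos(np.load("w9.npy",allow_pickle=True).item()))
robot.goto(W(-.055,.036,.14),ORI)
print(robot.move_straight(W(-.055,.036,.062),vel=.12,contact_N=6))
f=robot.grab_frame("wrist"); np.save("w10.npy",f,allow_pickle=True); print(sealpos(f),robot.sense()["t"],L(robot.sense()["tcp_pos"]))
for a in (10,25,40): print(samp(f,.011,np.deg2rad(a),np.arange(44,88,2))[:,1:].tolist())
n,l,st,c=cv2.connectedComponentsWithStats(mask(f,(105,120,40),(130,255,255)))
print([(st[i].tolist(),L(onz(f,*c[i],.1))) for i in range(1,n) if st[i,4]>60])
E
```

```text
(np.float64(91.79999999999983), np.float64(79.99999999999986), [np.float64(54.19999999999995), np.float64(91.79999999999983), np.float64(91.79999999999983)])
False
(np.float64(60.19999999999993), np.float64(81.79999999999986), [np.float64(59.399999999999935), np.float64(60.19999999999993), np.float64(60.19999999999993)]) 14.7417 [-54.   36.   62.8]
[[19, 148], [21, 111], [45, 40], [44, 58], [42, 55], [36, 43], [48, 53], [37, 55], [12, 177], [13, 217], [10, 154], [13, 216], [12, 217], [25, 62], [17, 185], [14, 219], [15, 175], [13, 220], [229, 216], [138, 118], [137, 117], [15, 152]]
[[19, 119], [23, 87], [36, 50], [50, 51], [36, 50], [27, 47], [43, 47], [43, 48], [41, 50], [15, 134], [13, 133], [15, 135], [17, 137], [15, 136], [18, 138], [15, 134], [17, 137], [19, 136], [253, 146], [147, 111], [146, 112], [19, 136]]
[[20, 138], [26, 80], [45, 45], [42, 43], [29, 44], [40, 45], [49, 42], [40, 45], [40, 45], [16, 128], [16, 131], [15, 132], [18, 131], [19, 134], [15, 132], [17, 132], [18, 131], [14, 128], [255, 162], [151, 108], [153, 107], [17, 133]]
[([242, 116, 24, 16, 200], array([-55.5,  99. , 100. ])), ([42, 156, 66, 35, 815], array([-134.3,   78.5,  100. ])), ([234, 168, 38, 42, 1214], array([-56.3,  71.9, 100. ])), ([75, 285, 30, 19, 333], array([-137. ,   18.6,  100. ]))]
```

From here the front face adds a bias, but the seal's rear edge is clean: 46.2 + 8 = 54.2, which matches. I'll track that while driving the lever.

```bash
cat >> h.py <<'E'
def front(f):
    ys=np.arange(38,92,.3); R=[];rd=[]
    for a in np.deg2rad([10,18,25,32]):
        s=samp(f,.011,a,ys); d=(s[:,2]<72)&(s[:,1]<90); k=12
        run=np.convolve(d,np.ones(k),'valid')>=k-1
        if run.any(): R.append(ys[np.where(run)[0].min()])
        s=samp(f,.012,a,ys); m=(s[:,1]>195)&((s[:,0]>172)|(s[:,0]<6))
        if m.any(): rd.append(ys[m].mean())
    return (np.median(R)+8 if R else np.nan),(np.median(rd) if rd else np.nan),np.round(R,1).tolist()
E
python3 - <<'E'
from h import *
print(front(np.load("w10.npy",allow_pickle=True).item()))
def go(y,v): return robot.move_straight(W(-.0555,y/1000,.062),vel=v,contact_N=18)
go(48,.05); y=62.5; go(y,.04)
log=[];last=None;still=0
while True:
    f=robot.grab_frame("wrist"); s=robot.sense(); a,r,R=front(f); log.append((round(s["t"],2),round(a,1),round(r,1),y,R,round(float(s["wrist_force"]@ey),1)))
    np.save("w11.npy",f,allow_pickle=True)
    if a>65 or len(log)>=14: break
    if len(log)%3==0:
        if abs(log[-1][1]-log[-3][1])<.4 and y<66: y+=.8; go(y,.03)
    robot.sleep(.15)
if not a>65 : robot.move_straight(W(-.0555,.036,.062),vel=.15)
else:
    robot.move_straight(W(-.0555,.036,.062),vel=.15)
print(*log,sep="\n"); print(robot.sense()["t"]); robot.sleep(.2)
print(front(robot.grab_frame("wrist")))
E
```

```text
(np.float64(54.09999999999992), np.float64(79.99999999999962), [46.1, 46.4, 46.1, 46.1])
(15.69, np.float64(53.8), np.float64(80.0), 62.5, [46.1, 45.8, 45.8, 38.0], -5.2)
(15.89, np.float64(53.8), np.float64(79.8), 62.5, [45.8, 46.1, 38.0, 45.8], -4.6)
(16.09, np.float64(49.7), np.float64(79.8), 62.5, [46.1, 38.0, 38.0, 45.5], -4.5)
(16.29, np.float64(46.0), np.float64(79.8), 62.5, [46.4, 38.0, 38.0, 38.0], -4.3)
(16.49, np.float64(50.3), np.float64(79.8), 62.5, [47.0, 46.7, 38.0, 38.0], -5.7)
(16.69, np.float64(50.3), np.float64(79.8), 62.5, [47.0, 38.0, 38.0, 46.7], -5.1)
(16.89, np.float64(46.0), np.float64(79.8), 62.5, [47.0, 38.0, 38.0, 38.0], -5.1)
(17.09, np.float64(50.5), np.float64(79.8), 62.5, [47.0, 48.2, 38.0, 38.0], -4.1)
(17.29, np.float64(46.0), np.float64(79.8), 62.5, [49.1, 38.0, 38.0, 38.0], -4.5)
(17.74, np.float64(46.2), np.float64(79.8), 63.3, [38.0, 38.3, 50.0, 38.0], -5.1)
(17.94, np.float64(46.0), np.float64(79.8), 63.3, [38.0, 50.9, 38.0, 38.0], -5.0)
(18.14, np.float64(46.0), np.float64(79.8), 63.3, [38.0, 38.0, 38.0, 38.0], -5.8)
(18.59, np.float64(46.0), np.float64(79.8), 64.1, [38.0, 38.0, 38.0, 38.0], -5.4)
(18.79, np.float64(46.3), np.float64(79.8), 64.1, [38.0, 38.6, 38.0, 53.6], -5.2)
19.125
(np.float64(62.79999999999984), np.float64(80.2249999999996), [54.8, 54.8, 54.8, 54.5])
```

The drive works. The seal is now at 62.8, with 17.2 mm left. I'll continue with tracking limited to the neighbourhood of the last position.

```bash
cat >> h.py <<'E'
def track(f,prev):
    ys=np.arange(prev-8-1.5,prev+5,.3); R=[]
    for a in np.deg2rad([5,10,15,20,25,32]):
        s=samp(f,.011,a,ys); V=s[:,2].astype(float)
        d=V<72; run=np.convolve(d,np.ones(12),'valid')>=11
        i=np.where(run)[0]
        if len(i) and i.min()>0: R.append(ys[i.min()])
    return np.median(R)+8 if R else None
E
python3 - <<'E'
from h import *
def go(y,v): return robot.move_straight(W(-.0555,y/1000,.062),vel=v,contact_N=18)
go(48,.08); y=64.0; go(y,.05)
log=[];prev=62.8;bad=0
while True:
    f=robot.grab_frame("wrist"); t=robot.sense()["t"]; a=track(f,prev)
    log.append((round(t,2),a)); 
    if a is None or a<prev-1: bad+=1
    else: prev=max(prev,a); bad=0
    if prev>76 or bad>4 or len(log)>30: break
    robot.sleep(.1)
robot.move_straight(W(-.0555,.036,.062),vel=.15)
print([(t,None if a is None else round(a,1)) for t,a in log]); robot.sleep(.2)
f=robot.grab_frame("wrist"); np.save("w12.npy",f,allow_pickle=True); print(track(f,prev),front(f),robot.sense()["t"])
E
```

```text
[(20.19, np.float64(63.4)), (20.34, np.float64(63.7)), (20.49, np.float64(64.3)), (20.64, np.float64(64.6)), (20.79, np.float64(65.0)), (20.94, np.float64(65.6)), (21.09, np.float64(65.8)), (21.24, np.float64(66.1)), (21.39, np.float64(66.2)), (21.54, np.float64(66.4)), (21.69, np.float64(67.6)), (21.84, np.float64(68.0)), (21.99, np.float64(68.3)), (22.14, np.float64(68.9)), (22.29, np.float64(69.4)), (22.44, np.float64(69.7)), (22.59, np.float64(70.1)), (22.74, np.float64(70.4)), (22.89, np.float64(71.0)), (23.04, np.float64(71.3)), (23.19, np.float64(71.5)), (23.34, np.float64(71.8)), (23.49, np.float64(71.9)), (23.64, np.float64(73.1)), (23.79, np.float64(73.4)), (23.94, np.float64(73.7)), (24.09, np.float64(74.3)), (24.24, np.float64(74.6)), (24.39, np.float64(75.2)), (24.54, np.float64(75.5)), (24.69, np.float64(76.1))]
76.44999999999939 (np.float64(76.4499999999997), np.float64(79.92499999999961), [68.6, 68.6, 68.3, 68.3]) 25.275
```

```bash
python3 - <<'E'
from h import *
def go(y,v): return robot.move_straight(W(-.0555,y/1000,.062),vel=v,contact_N=18)
go(48,.08); go(64.0,.05)
log=[];prev=76.4
while len(log)<10:
    a=track(robot.grab_frame("wrist"),prev); log.append(a)
    if a and a>prev: prev=a
    if prev>79.3: break
    robot.sleep(.06)
robot.move_straight(W(-.0555,.036,.062),vel=.15); print(np.round([x or 0 for x in log],1)); robot.sleep(.2)
robot.move_straight(W(-.0555,.036,.15),vel=.15)
robot.goto(W(-.01,.005,.20),ORI); robot.sleep(.1)
f=robot.grab_frame("wrist"); np.save("w13.npy",f,allow_pickle=True)
print(robot.sense()["t"]); ys=np.arange(66,92,1)
for a in(0,10): print([(int(y),*h) for y,h in zip(ys,samp(f,.0115,np.deg2rad(a),ys).tolist())])
n,l,st,c=cv2.connectedComponentsWithStats(mask(f,(105,120,40),(130,255,255)))
print([L(onz(f,*c[i],.105)) for i in range(1,n) if st[i,4]>60])
E
```

```text
[77.3 77.  77.3 77.3 77.6 78.6 78.9 79.2 79.5]
28.775
[(66, 102, 18, 141), (67, 102, 18, 141), (68, 101, 20, 143), (69, 104, 20, 142), (70, 101, 19, 108), (71, 103, 19, 122), (72, 99, 27, 67), (73, 99, 29, 61), (74, 95, 25, 61), (75, 94, 30, 60), (76, 98, 17, 59), (77, 100, 24, 63), (78, 96, 21, 62), (79, 0, 184, 169), (80, 0, 207, 203), (81, 179, 176, 148), (82, 90, 12, 190), (83, 85, 14, 204), (84, 84, 12, 205), (85, 85, 14, 202), (86, 90, 11, 162), (87, 99, 14, 125), (88, 81, 13, 202), (89, 84, 13, 203), (90, 80, 11, 202), (91, 83, 11, 179)]
[(66, 98, 16, 127), (67, 100, 17, 135), (68, 96, 19, 134), (69, 99, 19, 133), (70, 103, 17, 104), (71, 101, 18, 115), (72, 103, 27, 65), (73, 99, 29, 62), (74, 105, 25, 61), (75, 100, 25, 61), (76, 100, 25, 62), (77, 108, 20, 65), (78, 84, 21, 62), (79, 179, 183, 156), (80, 0, 210, 194), (81, 179, 176, 142), (82, 90, 15, 157), (83, 87, 16, 172), (84, 85, 16, 172), (85, 93, 15, 170), (86, 93, 17, 134), (87, 99, 19, 96), (88, 95, 19, 144), (89, 99, 20, 130), (90, 102, 21, 121), (91, 100, 20, 113)]
[array([-48.6,  93.2, 105. ]), array([-54.8,  70.9, 105. ]), array([-142.4,   63.5,  105. ]), array([-146.1,  -10.8,  105. ])]
```

The seal front is at 79.6 against the red line at 80.0, the lever is upright and the gripper is clear. Handing in.

```bash
python3 -c "
from plant import robot
print(robot.close_job())"
```

```text
the job is handed in; nothing more can be done
None
```

The job is handed in at about 29 s; the pusher is locked against the plunger, the seal front measures about 0.4 mm short of the red line (limit 4 mm), and the lever is back upright, though no verdict was returned.

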